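Put the desk things back on their own cork mats

TASK

The calculator, the alarm clock and the cream jar have each been left on another's cork mat: rearrange them so that the calculator lies face up in the middle of the oblong mat, lengthwise along it, the clock stands in the middle of the square mat, squared up with its edges, and the jar stands in the middle of the round mat. Free the first place by parking one of the three on the empty hexagonal mat and letting go of it there, and finish with the hexagonal mat empty again. Tip nothing over, and leave the mug, the pen pot and the roll of tape standing where they are.

Things in the scene. Friction and masses are not known exactly. Their poses are not given: they have to be found in the camera images.
- calculator: Black pocket calculator lying flat, grey keys and a green display on top, 108 mm long (its x) by 62 mm wide (its y) by 15 mm thick, about 0.11 kg. Loose; origin at the centre of its underside, z up. At the start it lies on the square mat (its underside 5 mm above the desk), turned any way.
- clock: Grey box-shaped alarm clock standing upright, 42 mm deep (its x) by 74 mm wide (its y) by 64 mm tall, with a low black bar (34 by 14 mm, 5 mm high) along the middle of the top and a white dial on the -x face, about 0.16 kg. Loose; origin at the centre of its underside, z up. At the start it stands on the round mat, turned any way.
- jar: Round cream jar standing upright: white body 56 mm across and 36 mm tall, under a steel lid 60 mm across and 18 mm tall; 54 mm tall in all, about 0.14 kg. Loose; origin at the centre of its underside, z up. At the start it stands on the oblong mat.
- round_mat: Round mat, 100 mm across, where the jar belongs. Fixed to the desk, cork, 5 mm thick; origin at the centre of its underside, z up. 
- square_mat: Square mat, 100 by 100 mm, sides along its x and y, where the clock belongs. Fixed to the desk, cork, 5 mm thick; origin at the centre of its underside, z up. 
- long_mat: Oblong mat, 140 mm (its x) by 90 mm (its y), where the calculator belongs. Fixed to the desk, cork, 5 mm thick; origin at the centre of its underside, z up. 
- hex_mat: Regular six-sided mat, 100 mm across the flats, empty at the start: the parking place. Fixed to the desk, cork, 5 mm thick; origin at the centre of its underside, z up. 
- mug: Bystander: blue ceramic mug standing upright, 76 mm across, 88 mm tall, its handle sticking out to its +y. Loose; origin at the centre of its underside, z up. 
- pen_pot: Bystander: dark steel pot 72 mm across and 90 mm tall, with pens sticking out to 155 mm above the desk. Loose; origin at the centre of its underside, z up. 
- tape: Bystander: roll of clear tape lying flat, 60 mm across, 19 mm high, with a 28 mm hole. Loose; origin at the centre of its underside, z up. 
Mind the look-alikes: they are no part of the job. What is shaped like the jar but purple is not meant.

How it is judged:
By the outcome, as a careful person would: the job done as asked, in the order asked, and still so for the second after the job is handed in, with the robot touching nothing.
It also fails if it takes over 112 s, if anything falls off the work surface, if the arm or the gripper's body presses on something with over 40 N, if the wrist force passes 120 N, or if a joint passes its speed limit or range.

ROBOT

A 7-joint arm with a two-finger parallel gripper is mounted at the origin on the work surface. World frame = base frame: x ahead of the robot, y to its left, z up, the work surface at z = 0. Lengths are in m, angles in rad, forces in N, time in s.
With the tool pointing down it reaches from about 0.375 to 0.925 m from the base axis. Payload 3.1 kg.
Tool frame: the origin (TCP) lies between the finger pads; the fingertips stand 19 mm ahead of it and the grasp point (between the pads) is the TCP; z points along the fingers, y is the line along which they close (so a half turn about z gives the same grasp; the last joint's range is limited). The gripper opens to 85 mm and grips with 20 to 120 N. Pads are 22 mm wide; open, the fingers measure 114 mm over their backs; the gripper's body (76 mm by 85 mm) begins 54 mm behind the grasp point. The pads swing forward as they close: fully open they stand 13 mm farther back than shut.
Start: joints at [-1.344, 0.383, 0.044, 1.598, -0.018, 1.161, -0.05], TCP at [0.207, 0.616, 0.25] pointing down, gripper open.
Joint ranges: [-2.61, 2.61], [-0.41, 2.15], [-1.48, 1.57], [0, 2.5], [-1.57, 4.71], [0.05, 1.97], [-2.85, 2.85]. Speed limits (rad/s): [2.79, 2.79, 3.14, 3.14, 3.14, 3.14, 3.14].

INTERFACE

Orientations are given as a unit quaternion [x, y, z, w].
In Python, from bench import move_ptp, movel, move_j, move_gripper, pause, inverse_kinematics, read_camera, camera_params, MotionError, sign_off, look_for, tip_of, read_time_s, read_qpos, read_joint_vel, read_effort, read_eef_pos, read_tcp_rot, read_ft_force, read_ft_torque, read_finger_gap, read_grasp_force gives the robot as it stands. Calls block until the motion is done:
- move_ptp(position, orientation): joint-space move of the TCP to a pose.
- movel(position, orientation=None, speed=0.15): straight line of the TCP; orientation=None keeps the orientation; speed is the mean speed in m/s.
- move_j(angles): joint-space move.
- move_gripper(opening, effort=None): finger opening in m; effort is the grip in N (None keeps the last); returns when the fingers have stopped.
- pause(seconds).
- inverse_kinematics(position, orientation): joint angles nearest the present ones, or None.
- read_camera(name): name is "scene" or "top" or "wrist"; returns the picture (400x640x3 uint8, red, green, blue); there is no depth.
- camera_params(name): a dict with "K" (3x3 intrinsics, pixels), "dist_coeffs" ([k1, k2, p1, p2, k3] as OpenCV has them; the pictures are not rectified), "camera_from_world" (4x4, takes a point from world to camera coordinates). Camera axes: x right, y down, z forward; pixel columns grow to the right and rows downward; lengths in m; the calibration is good to about 2 mm. A picture is of the moment at which its call begins: read the wrist's pose just before it. camera_params takes no time and is no camera call; for the wrist camera it gives the pose at the moment of the call.
A pose or a line that the arm cannot do raises MotionError and nothing moves.
- sign_off(): hands the job in; it is judged then, once.
Trained networks look in the newest picture that a camera, given by its name, has taken for a name from the list of things; names that differ only in an ending like _2 or _b are one class to them, and where a whole thing is asked for, a point or a joint stands for the part that bears it (a point fixed in the world has none). Each returns a list of dicts, best first, with "confidence" (0 to 1); they miss things now and then, are a little off and sometimes report something else, mostly with a low value. They report only what shows in the picture. A call takes as long as a camera call. They do not tell look-alikes from the thing itself.
- look_for(camera, name): "at" ([column, row] in pixels, amid what is visible of it).
- tip_of(camera, name): "at" ([column, row] in pixels: a listed point, or the origin of a listed thing).
Readings, each from a call of its own:
- read_time_s(): time.
- read_qpos(): joint angles.
- read_joint_vel(): joint speeds.
- read_effort(): joint torques, N m.
- read_eef_pos(): TCP position.
- read_tcp_rot(): TCP orientation.
- read_ft_force(): force on the tool from outside, world axes, zero at the start.
- read_ft_torque(): the same for the moment, N m.
- read_finger_gap(): finger opening in m.
- read_grasp_force(): force on a finger pad.
Only numpy, scipy, OpenCV 4.12 (cv2) and the standard library are available. Lean on these libraries where they do the work, as an engineer would, in place of code of your own. Each camera call takes 0.05 s, during which the arm holds its last target. There are 200 camera calls.

## Working session

There is one attempt and no reset: what is moved stays moved. The work goes in short steps, each a Python script; the robot and the scene stay as the last script left them, time stands still between calls to the robot, and variables do not carry over. Pictures are saved under pics/ and viewed, at most 14 in all, crops included, and the job is handed in when it is done.

```bash
ls; mkdir -p pics; cat > h.py <<'E'
import numpy as np, cv2
from bench import *
def save(n,img,s=1.0):
    cv2.imwrite('pics/'+n+'.png',cv2.resize(img[:,:,::-1],None,fx=s,fy=s,interpolation=cv2.INTER_CUBIC))
def ray(cam,px,z,P=None):
    P=P or camera_params(cam); K=np.array(P['K']);T=np.array(P['camera_from_world']);d=np.array(P['dist_coeffs'],float)
    u=cv2.undistortPoints(np.array(px,float).reshape(-1,1,2),K,d).reshape(-1,2)
    R=T[:3,:3];c=-R.T@T[:3,3]
    v=np.c_[u,np.ones(len(u))]@R
    return c+v*((np.reshape(z,(-1,1))-c[2])/v[:,2:])
def proj(cam,X,P=None):
    P=P or camera_params(cam);T=np.array(P['camera_from_world'])
    return cv2.projectPoints(np.array(X,float).reshape(-1,3),cv2.Rodrigues(T[:3,:3])[0],T[:3,3],np.array(P['K']),np.array(P['dist_coeffs'],float))[0].reshape(-1,2)
E
python3 - <<'E'
from h import *
for c in ['top','scene']:
    im=read_camera(c); save(c+'0',im,1.25); np.save(c+'0.npy',im)
    T=np.array(camera_params(c)['camera_from_world']); print(c,(-T[:3,:3].T@T[:3,3]).round(3),T[:3,:3].round(2).tolist())
    for n,z in dict(calculator=.012,clock=.035,jar=.03,round_mat=.005,square_mat=.005,long_mat=.005,hex_mat=.005,mug=.04,pen_pot=.05,tape=.01).items():
        for r in look_for(c,n)[:3]:
            print(n,np.round(r['at']),round(r['confidence'],2),ray(c,r['at'],z).round(3))
print(read_eef_pos(),read_tcp_rot(),read_time_s())
E
```

```text
pics
top [ 0.5   -0.004  0.77 ] [[-0.01, -1.0, 0.01], [-0.99, 0.01, -0.13], [0.13, -0.01, -0.99]]
calculator [447. 285.] 0.57 [[ 0.44  -0.253  0.012]]
clock [410. 194.] 0.59 [[ 0.614 -0.182  0.035]]
jar [225. 199.] 0.94 [[0.608 0.172 0.03 ]]
jar [224. 136.] 0.81 [[0.733 0.176 0.03 ]]
jar [244. 265.] 0.56 [[0.483 0.134 0.03 ]]
square_mat [442. 263.] 0.59 [[ 0.482 -0.247  0.005]]
long_mat [237. 207.] 0.59 [[0.595 0.153 0.005]]
hex_mat [309. 286.] 0.58 [[0.44  0.013 0.005]]
mug [165. 288.] 0.83 [[0.442 0.275 0.04 ]]
pen_pot [320. 150.] 0.77 [[ 0.698 -0.012  0.05 ]]
tape [313. 223.] 0.64 [[0.562 0.004 0.01 ]]
scene [1.192 0.347 0.584] [[-0.5, 0.87, 0.01], [0.53, 0.31, -0.79], [-0.69, -0.38, -0.61]]
calculator [264. 156.] 0.88 [[ 0.446 -0.251  0.012]]
clock [248. 187.] 0.91 [[ 0.613 -0.173  0.035]]
jar [382. 235.] 0.9 [[0.601 0.171 0.03 ]]
jar [360. 280.] 0.76 [[0.736 0.182 0.03 ]]
round_mat [255. 202.] 0.8 [[ 0.622 -0.148  0.005]]
square_mat [259. 167.] 0.63 [[ 0.491 -0.235  0.005]]
square_mat [326. 209.] 0.25 [[0.558 0.011 0.005]]
long_mat [374. 248.] 0.75 [[0.619 0.162 0.005]]
hex_mat [348. 183.] 0.57 [[0.435 0.01  0.005]]
mug [455. 202.] 0.96 [[0.422 0.276 0.04 ]]
mug [256. 203.] 0.2 [[ 0.659 -0.115  0.04 ]]
pen_pot [285. 223.] 0.71 [[ 0.692 -0.013  0.05 ]]
tape [325. 208.] 0.61 [[0.562 0.012 0.01 ]]
[0.20740603 0.61601361 0.25027282] [ 1.61638322e-01  9.86850066e-01 -1.63271561e-05 -9.48954399e-07] 1.1
```

View pics/top0.png

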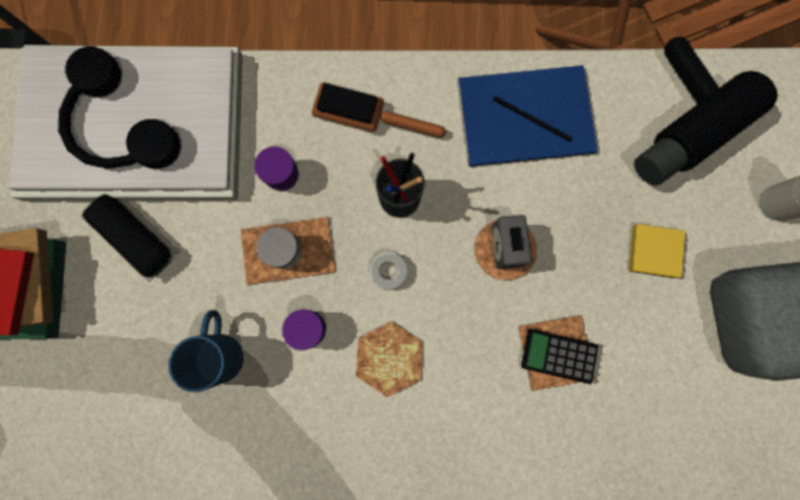

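View pics/scene0.png

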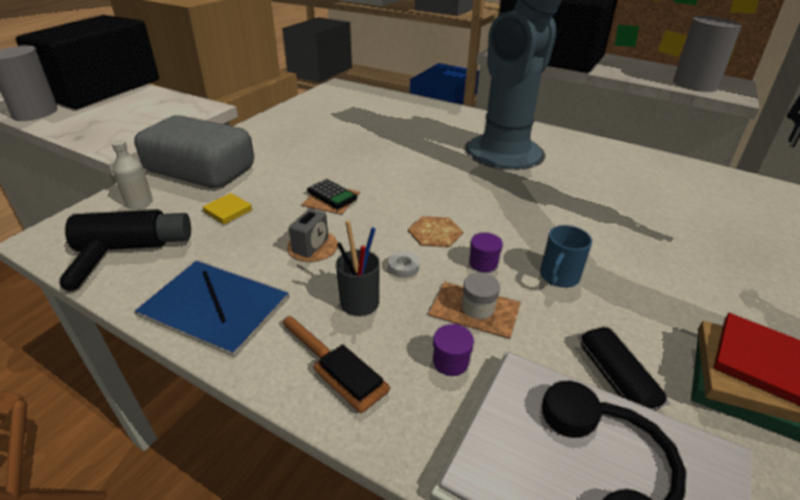

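The jar to take has the grey lid and stands on the oblong mat, at about (278,246) in the enlarged top view. Two purple look-alikes are at (276,168) and (303,329). The clock is at (511,242), the calculator at (561,356) and the hex mat at (390,358). Other candidates are black or green-grey: the black case at (128,235), the yellow pad at (658,250) and the roll of tape at (390,270). None of them is a target. Next I rectify the top view to measure poses, and check the choice in a crop.

```bash
cat > meas.py <<'E'
from h import *
def rect(im,cx,cy,z,h=.11,m=2000,cam='top'):  # world patch; col = -y, row = -x
    n=int(2*h*m); r,c=np.mgrid[0:n,0:n]
    X=np.c_[(cx+h-r/m).ravel(),(cy+h-c/m).ravel(),np.full(n*n,z)]
    p=proj(cam,X).astype(np.float32).reshape(n,n,2)
    return cv2.remap(im,p[...,0],p[...,1],cv2.INTER_CUBIC)
def w(p,cx,cy,h=.11,m=2000): return np.array([cx+h-p[1]/m,cy+h-p[0]/m])
def big(mask):
    mask=cv2.morphologyEx(mask.astype(np.uint8),cv2.MORPH_OPEN,np.ones((5,5)))
    n,l,s,_=cv2.connectedComponentsWithStats(mask)
    keep=np.isin(l,[i for i in range(1,n) if s[i,4]>300]).astype(np.uint8)
    return cv2.convexHull(np.vstack(cv2.findContours(keep,0,1)[0])),keep
E
python3 - <<'E'
from meas import *
im=np.load('top0.npy'); out=[]
S=dict(long=(.60,.155,.005),square=(.46,-.245,.005),round=(.615,-.165,.005),hex=(.44,.012,.005),calc=(.44,-.25,.02),clock=(.614,-.175,.069),jar=(.605,.168,.059))
for k,(x,y,z) in S.items():
    h=.08 if k!='long' else .09
    r=rect(im,x,y,z,h); hsv=cv2.cvtColor(r,cv2.COLOR_RGB2HSV); H,Sa,V=[hsv[...,i].astype(int) for i in range(3)]
    if k in('long','square','round','hex'): m=(H<22)&(Sa>75)&(V>60)
    elif k=='calc': m=(V<70)|((H>40)&(H<85)&(Sa>60))
    else: m=(Sa<60)&(V<140)
    hull,keep=big(m)
    (c,s,a)=cv2.minAreaRect(hull);M=cv2.moments(hull);g=(M['m10']/M['m00'],M['m01']/M['m00']);(cc,R)=cv2.minEnclosingCircle(hull)
    bx=np.array([w(p,x,y,h) for p in cv2.boxPoints((c,s,a))])
    e=bx[1]-bx[0];f=bx[2]-bx[1]; L=e if np.hypot(*e)>np.hypot(*f) else f
    print(k,'rect',w(c,x,y,h).round(4),(np.array(s)/2).round(1),'longyaw',np.degrees(np.arctan2(L[1],L[0])).round(1),'cent',w(g,x,y,h).round(4),'circ',w(cc,x,y,h).round(4),round(R,1))
    v=r.copy(); cv2.drawContours(v,[hull],-1,(0,255,255),1); out.append(cv2.resize(v,(265,265)))
out+= [np.zeros_like(out[0])]*2
save('patch',np.vstack([np.hstack(out[i:i+3]) for i in (0,3,6)])[:, :],.75)
E
```

```text
long rect [0.6091 0.1681] [ 91.4 141.9] longyaw -82.0 cent [0.609 0.168] circ [0.609 0.168] 164.7
square rect [ 0.4465 -0.2514] [100.8 101.7] longyaw -80.4 cent [ 0.4488 -0.2469] circ [ 0.4465 -0.2511] 139.4
round rect [ 0.6043 -0.1771] [100.6  90.6] longyaw -104.8 cent [ 0.6068 -0.1778] circ [ 0.6091 -0.1784] 101.0
hex rect [0.439  0.0078] [101.5 113.5] longyaw -3.9 cent [0.4392 0.0079] circ [0.4392 0.008 ] 115.1
calc rect [ 0.443  -0.2511] [110.3  62.6] longyaw -103.3 cent [ 0.443 -0.251] circ [ 0.4432 -0.2509] 121.6
clock rect [ 0.6228 -0.1588] [183.9  90.2] longyaw -122.4 cent [ 0.6263 -0.1645] circ [ 0.6322 -0.1648] 186.3
jar rect [0.6319 0.1974] [143.2  58. ] longyaw -135.0 cent [0.6294 0.1901] circ [0.6324 0.1969] 143.2
```

View pics/patch.png

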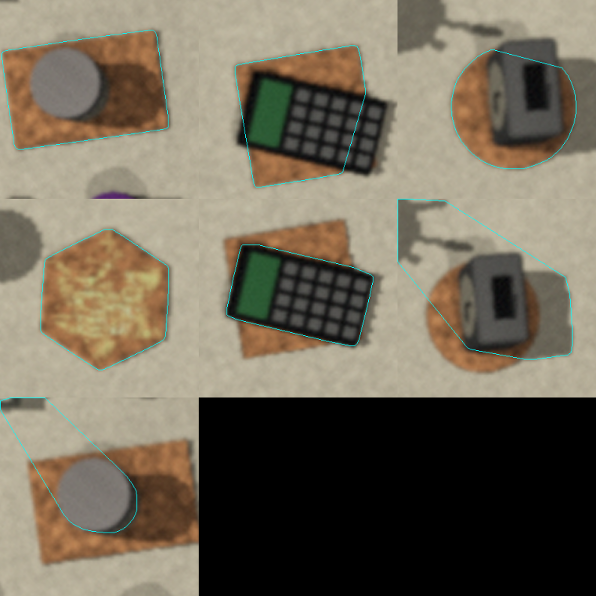

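The patches show the grey-lidded jar (top left), calculator, clock and all mats, with outlines and sizes that match except for the clock and jar. I measure those two from the clock's black bar and the lid circle, then draw everything back to check.

```bash
python3 - <<'E'
from meas import *
im=np.load('top0.npy')
x,y,h=.614,-.175,.06
r=rect(im,x,y,.074,h); g=cv2.cvtColor(r,cv2.COLOR_RGB2GRAY)
for t in (35,45,55):
    m=(g<t).astype(np.uint8); n,l,s,c=cv2.connectedComponentsWithStats(m)
    for i in range(1,n):
        if 400<s[i,4]<6000:
            R=cv2.minAreaRect(np.argwhere(l==i)[:,::-1].astype(np.float32)); bx=np.array([w(p,x,y,h) for p in cv2.boxPoints(R)])
            e=bx[1]-bx[0];f=bx[2]-bx[1];L=e if np.hypot(*e)>np.hypot(*f) else f
            print(t,w(R[0],x,y,h).round(4),np.array(R[1]).round(0)/2,np.degrees(np.arctan2(L[1],L[0])).round(1))
x2,y2=.605,.168
r2=rect(im,x2,y2,.059,h); g2=cv2.GaussianBlur(cv2.cvtColor(r2,cv2.COLOR_RGB2GRAY),(5,5),1)
C=cv2.HoughCircles(g2,cv2.HOUGH_GRADIENT,1,200,param1=60,param2=15,minRadius=55,maxRadius=66)[0][0]
print('jar',w(C[:2],x2,y2,h).round(4),C[2]/2)
cv2.circle(r2,(int(C[0]),int(C[1])),int(C[2]),(0,255,255),1)
save('cj',np.hstack([r,r2]),1.6)
E
```

```text
35 [ 0.6141 -0.1785] [32.5 15. ] -174.3
45 [ 0.6141 -0.1791] [34.  17.5] -175.8
45 [ 0.5744 -0.1705] [39.  8.] -92.4
55 [ 0.6142 -0.1793] [35.5 19. ] -174.5
55 [ 0.5756 -0.1714] [47.  15.5] -101.6
jar [0.6068 0.1728] 29.15
```

View pics/cj.png

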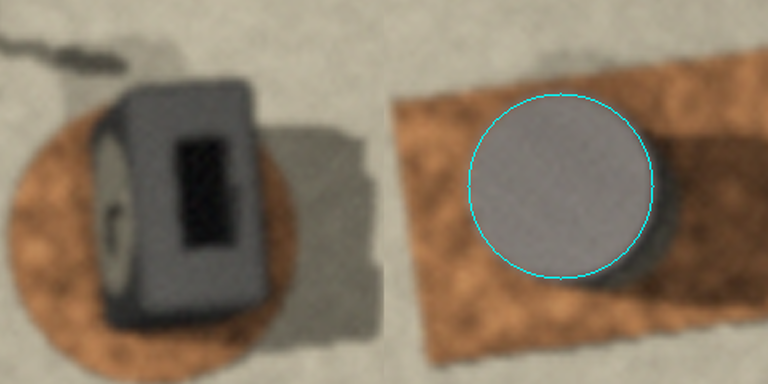

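All poses are consistent: the lid is 58 mm and the bar 34 x 16 mm, both centred on plausible points. First move: park the jar on the hex mat.

```bash
cat > arm.py <<'E'
from meas import *
def q(phi): t=np.radians((phi+90)/2); return [float(np.cos(t)),float(np.sin(t)),0.,0.]
def near(phi,x,y):
    az=np.degrees(np.arctan2(y,x)); return (phi-az+90)%180-90+az
def above(x,y,phi,z=.2): move_ptp([x,y,z],q(near(phi,x,y)))
def down(x,y,phi,z,speed=.1): movel([x,y,z],q(near(phi,x,y)),speed=speed)
def stat(s): print(s,'t',round(read_time_s(),1),'gap',round(read_finger_gap(),4),'grip',round(read_grasp_force(),1),'F',np.round(read_ft_force(),1),'tcp',np.round(read_eef_pos(),4))
def snap(n): im=read_camera('top'); np.save(n+'.npy',im); return im
E
python3 - <<'E'
from arm import *
J=(.6068,.1728); H=(.4391,.0079)
above(*J,16); down(*J,16,.047); stat('at'); move_gripper(.055,30); stat('grip')
down(*J,16,.18,.2); stat('lift')
above(*H,1,.18); down(*H,1,.0485); stat('put'); move_gripper(.08); down(*H,1,.2,.2); stat('up')
above(.45,-.45,-45,.3)
im=snap('top1'); save('top1',im[140:340,180:520],2.3)
E
```

```text
at t 4.9 gap 0.0851 grip 0.0 F [-0.1 -0.5  0.4] tcp [0.6074 0.173  0.0478]
grip t 5.3 gap 0.0589 grip 32.8 F [0.4 0.2 3.1] tcp [0.6074 0.173  0.0477]
lift t 6.1 gap 0.0587 grip 32.6 F [ 0.6  0.2 -2.2] tcp [0.6054 0.1727 0.1784]
put t 8.5 gap 0.0592 grip 32.6 F [ 0.   0.1 -1.4] tcp [0.4397 0.008  0.049 ]
up t 9.8 gap 0.08 grip 0.0 F [ 0.1 -0.1 -0.1] tcp [0.4381 0.0079 0.1991]
```

View pics/top1.png

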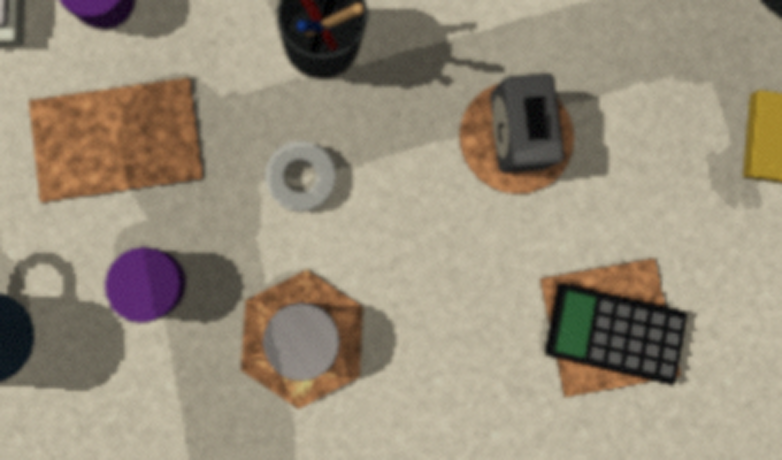

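The jar stands in the middle of the hex mat at (302,341) in the crop, and the oblong mat at (117,140) is free. Next is the calculator. I descend until I feel the mat, back off slightly and grip across the width.

```bash
python3 - <<'E'
from arm import *
C=(.443,-.251); L=(.609,.168)
above(*C,-13.3); move_gripper(.070); down(*C,-13.3,.035)
F0=read_ft_force()[2]
z=.028
down(*C,-13.3,z,.05)
while z>.012:
    f=read_ft_force()[2]-F0
    if f>4: break
    z-=.0015; down(*C,-13.3,z,.03)
stat('contact z=%.4f'%z)
down(*C,-13.3,z+.003,.03); zg=z+.003
move_gripper(.055,30); stat('grip')
down(*C,-13.3,.06,.08); stat('lift')
save('calc',read_camera('scene')[80:260,180:400],3)
open('zg','w').write(str(read_eef_pos()[2])+' %f'%zg)
E
cat zg
```

```text
contact z=0.0160 t 16.8 gap 0.0701 grip 2.4 F [0.1 1.  4.8] tcp [ 0.4432 -0.2512  0.0164]
grip t 17.2 gap 0.0613 grip 33.5 F [0.6 0.8 2.7] tcp [ 0.443  -0.251   0.0191]
lift t 17.9 gap 0.0609 grip 33.1 F [-0.2  0.3 -2.4] tcp [ 0.443  -0.2507  0.0599]
0.059670580324713354 0.019000
```

View pics/calc.png

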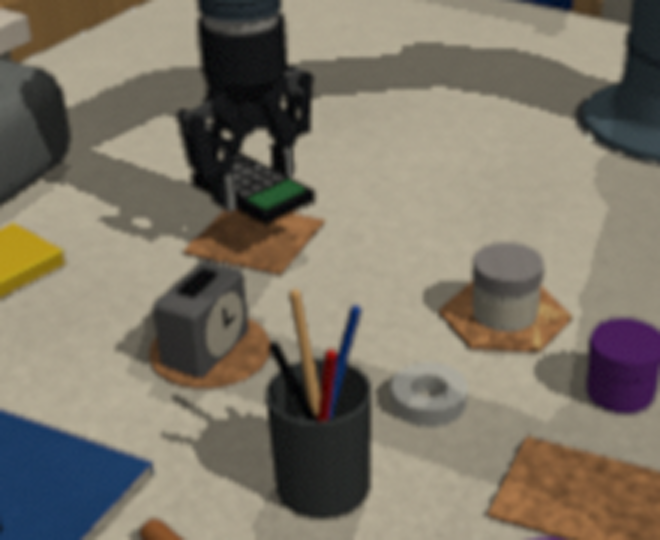

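The calculator is held level above the square mat. I carry it to the oblong mat, then measure it and the now bare square mat.

```bash
cat >> arm.py <<'E'
def mrect(im,x,y,z,kind,h=.085):
    r=rect(im,x,y,z,h); hsv=cv2.cvtColor(r,cv2.COLOR_RGB2HSV); H,Sa,V=[hsv[...,i].astype(int) for i in range(3)]
    m=(H<22)&(Sa>75)&(V>40) if kind=='cork' else (V<70)|((H>40)&(H<85)&(Sa>60))
    hull,_=big(m); c,s,a=cv2.minAreaRect(hull)
    bx=np.array([w(p,x,y,h) for p in cv2.boxPoints((c,s,a))]); e=bx[1]-bx[0];f=bx[2]-bx[1]; L=e if np.hypot(*e)>np.hypot(*f) else f
    print(kind,w(c,x,y,h).round(4),(np.array(s)/2).round(1),'yaw',np.degrees(np.arctan2(L[1],L[0])).round(1)); return r
E
python3 - <<'E'
from arm import *
C=(.443,-.251); L=(.609,.168)
down(*C,-13.3,.2,.2)
above(*L,8); down(*L,8,.0195,.08); stat('put'); pause(.2); move_gripper(.075); down(*L,8,.2,.2); stat('up')
above(.45,-.45,-45,.3)
im=snap('top2')
a=mrect(im,.609,.168,.02,'calc',.06); b=mrect(im,.609,.168,.005,'cork'); mrect(im,.4465,-.2514,.005,'cork',.08)
save('calc2',b,1.2)
E
```

```text
put t 22.9 gap 0.0614 grip 33.1 F [-0.  -0.3 -0.6] tcp [0.6093 0.1681 0.0199]
up t 24.4 gap 0.0748 grip 0.0 F [-0.2  0.4  0.4] tcp [0.6079 0.168  0.1986]
calc [0.609  0.1634] [ 64.1 109.5] yaw -82.4
cork [0.6089 0.168 ] [ 91.4 141.7] yaw -81.9
cork [ 0.4465 -0.2513] [100.8 101.7] yaw -80.4
```

View pics/calc2.png

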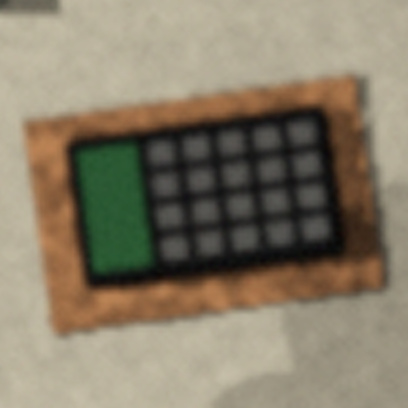

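The calculator lies face up along the mat, but the top view puts it about 4.5 mm toward -y. I cross-check with the scene camera and with the parked jar before mending.

```bash
python3 - <<'E'
from arm import *
im=np.load('top2.npy')
x2,y2,h=.439,.008,.06
r2=rect(im,x2,y2,.059,h); g2=cv2.GaussianBlur(cv2.cvtColor(r2,cv2.COLOR_RGB2GRAY),(5,5),1)
C=cv2.HoughCircles(g2,cv2.HOUGH_GRADIENT,1,200,param1=60,param2=15,minRadius=55,maxRadius=66)[0][0]
print('jar hex',w(C[:2],x2,y2,h).round(4),C[2]/2)
sc=read_camera('scene')
def R(im,x,y,z,h): return rect(im,x,y,z,h,cam='scene')
a=R(sc,.609,.168,.02,.085); b=R(np.load('scene0.npy'),.443,-.251,.02,.085); c=rect(im,.609,.168,.02,.085); d=rect(np.load('top0.npy'),.443,-.251,.02,.085)
def box(v,x,y,yaw):
    X=[]
    t=np.radians(yaw);R2=np.array([[np.cos(t),-np.sin(t)],[np.sin(t),np.cos(t)]])
    P=np.array([[54,31],[54,-31],[-54,-31],[-54,31]])/1000@R2.T
    pts=np.c_[(.085-P[:,1])*2000,(.085-P[:,0])*2000].astype(np.int32)
    cv2.polylines(v,[pts],True,(255,0,255),1)
box(a,0,0,-82);box(c,0,0,-82);box(b,0,0,-103.3);box(d,0,0,-103.3)
save('cmp',np.vstack([np.hstack([a,c]),np.hstack([b,d])]),.88)
E
```

```text
jar hex [0.4408 0.0088] 29.05
```

View pics/cmp.png

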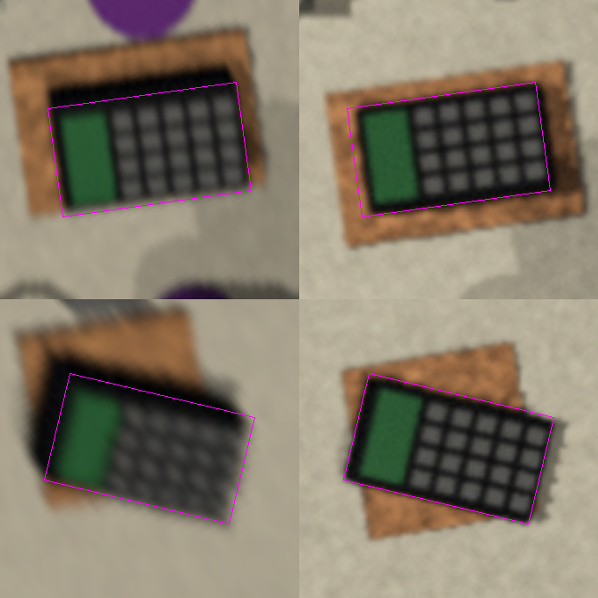

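```bash
python3 - <<'E'
from arm import *
h=.085;n=int(2*h*2000);c0=n/2
def patch(im,x,y,yaw):
    r=cv2.cvtColor(rect(im,x,y,.02,h),cv2.COLOR_RGB2GRAY)
    # rotate so calc long axis horizontal
    M=cv2.getRotationMatrix2D((c0,c0),-(yaw+90),1); return cv2.warpAffine(r,M,(n,n))
a=patch(np.load('top0.npy'),.443,-.251,-103.3); b=patch(np.load('top2.npy'),.609,.168,-82)
s=np.s_[95:245,50:290]
for init in (0,6):
    W=np.eye(2,3,dtype=np.float32); W[0,2]=init
    cc,W=cv2.findTransformECC(a[s],b,np.float32([[1,0,50+init],[0,1,95]]),cv2.MOTION_EUCLIDEAN,(3,200,1e-6))
    p=W@np.array([c0-50,c0-95,1]); print('cc',round(cc,3),'offset px mm (right,down)',((p-c0)/2).round(2),'rot',np.degrees(np.arctan2(W[1,0],W[0,0])).round(2))
for nme,g in (('a',a),('b',b)):
    row=g[130:210].mean(0); print(nme,'dark profile edges mm', [(i/2-85) for i in range(1,n) if (row[i]<70)!=(row[i-1]<70)])
save('ab',np.hstack([a,b])[:,:,None].repeat(3,2),1.1)
E
```

```text
cc 0.725 offset px mm (right,down) [ 2.29 -0.48] rot -0.07
cc 0.725 offset px mm (right,down) [ 2.29 -0.48] rot -0.07
a dark profile edges mm [-55.0, -43.0, -24.5, 55.5]
b dark profile edges mm [-50.0, -41.0, -25.0, 67.0]
```

View pics/ab.png

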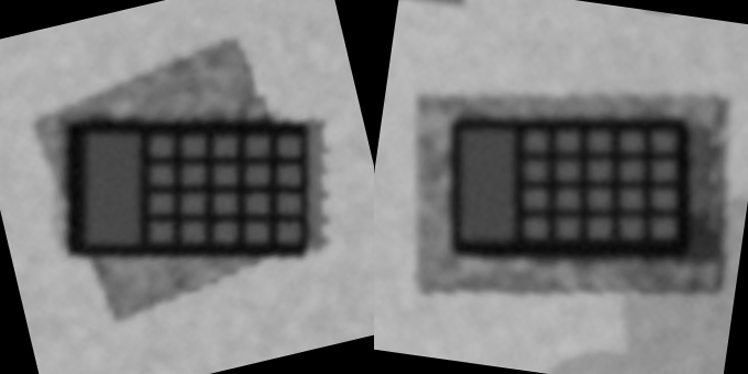

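The edges disagree by 2 to 4 mm because side faces and shadow mix in. A wrist view from directly above settles it.

```bash
python3 - <<'E'
from arm import *
T=np.array(camera_params('wrist')['camera_from_world']); c=-T[:3,:3].T@T[:3,3]; e=np.array(read_eef_pos()); print('cam-tcp',(c-e).round(3),'fwd',T[2,:3].round(2))
above(.609,.168,8,.28)
T=np.array(camera_params('wrist')['camera_from_world']); c=-T[:3,:3].T@T[:3,3]; off=c[:2]-np.array(read_eef_pos())[:2]
f=T[2,:3]; hit=c+f*(.02-c[2])/f[2]; print(off.round(3),hit.round(3),f.round(2))
d=np.array([.609,.168])-c[:2]   # put camera straight above
p=np.array([.609,.168])+d; 
try: above(p[0],p[1],8,.28)
except MotionError as x: print(x)
P=camera_params('wrist'); im=read_camera('wrist'); np.save('w1.npy',im); T=np.array(P['camera_from_world']); print((-T[:3,:3].T@T[:3,3]).round(4),proj('wrist',[[.609,.168,.02]],P)); save('w1',im,1)
import pickle; pickle.dump(P,open('w1.pkl','wb')); print(read_time_s())
E
```

```text
cam-tcp [0.052 0.052 0.122] fwd [-0.2  -0.2  -0.96]
[-0.009  0.072] [0.616 0.125 0.02 ] [ 0.04 -0.28 -0.96]
[0.6093 0.1653 0.403 ] [[314.45086194 115.00119651]]
29.5167
```

View pics/w1.png

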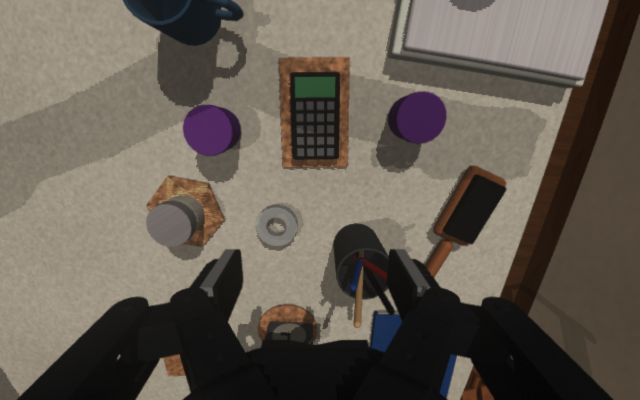

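The wrist view shows the mat spanning rows 57-168 and the calculator rows 72-160, so it does sit off toward -y. I put a number on it and regrasp to correct.

```bash
cat >> arm.py <<'E'
def wrect(im,P,x,y,z,h=.09,m=2000):
    n=int(2*h*m); r,c=np.mgrid[0:n,0:n]
    X=np.c_[(x+h-r/m).ravel(),(y+h-c/m).ravel(),np.full(n*n,z)]
    p=proj('wrist',X,P).astype(np.float32).reshape(n,n,2); return cv2.remap(im,p[...,0],p[...,1],cv2.INTER_CUBIC)
def fit(r,x,y,m,h,name):
    hull,_=big(m); c,s,a=cv2.minAreaRect(hull); bx=np.array([w(p,x,y,h) for p in cv2.boxPoints((c,s,a))]); e=bx[1]-bx[0];f=bx[2]-bx[1]; L=e if np.hypot(*e)>np.hypot(*f) else f
    print(name,w(c,x,y,h).round(4),(np.array(s)/2).round(1),np.degrees(np.arctan2(L[1],L[0])).round(1)); return w(c,x,y,h)
E
python3 - <<'E'
from arm import *
import pickle; P=pickle.load(open('w1.pkl','rb')); im=np.load('w1.npy')
x,y=.609,.168
for z in (.005,.02):
    r=wrect(im,P,x,y,z); hsv=cv2.cvtColor(r,cv2.COLOR_RGB2HSV).astype(int); H,S,V=[hsv[...,i] for i in range(3)]
    yy,xx=np.mgrid[:r.shape[0],:r.shape[1]]; near_=(np.hypot(yy-180,xx-180)<170)
    if z<.01: fit(r,x,y,(H<22)&(S>75)&(V>40),.09,'mat')
    else:
        fit(r,x,y,near_&(((V<55)&(S<110))|((H>40)&(H<85)&(S>60)))&(abs(yy-180)<75)&(abs(xx-180)<125),.09,'calc'); 
        g=(H>40)&(H<85)&(S>60); fit(r,x,y,g&near_,.09,'green')
# same display measure from top view
im=np.load('top2.npy'); r=rect(im,x,y,.02,.09); hsv=cv2.cvtColor(r,cv2.COLOR_RGB2HSV).astype(int); H,S,V=[hsv[...,i] for i in range(3)]
fit(r,x,y,(H>40)&(H<85)&(S>60),.09,'green top'); fit(r,x,y,((V<55)&(S<110)&(abs(xx-180)<125)&(abs(yy-180)<75))|((H>40)&(H<85)&(S>60)),.09,'calc top')
E
```

```text
mat [0.6086 0.1691] [ 90.2 140.2] -82.0
calc [0.6096 0.1656] [ 61.4 107.1] -82.0
green [0.6048 0.2012] [51.2 25.4] -172.2
green top [0.6052 0.2011] [55.5 28.9] -171.9
calc top [0.6093 0.1643] [ 60.  105.6] -82.0
```

The wrist fit has accurate sizes and puts the calculator 3.5 mm off along its length. I shift it by that amount, then move the clock to the square mat.

```bash
python3 - <<'E'
from arm import *
A=np.array([.6096,.1656]); B=A+[-.001,.0036]
above(*A,8,.12); move_gripper(.070); down(*A,8,.0195,.08); stat('at'); move_gripper(.055,30); down(*A,8,.03,.05); down(*B,8,.03,.05); down(*B,8,.0198,.05); pause(.2); move_gripper(.075); down(*B,8,.2,.25); stat('calc done')
K=(.6142,-.179); S=(.4465,-.2513)
above(*K,-85); down(*K,-85,.045); stat('at clock'); move_gripper(.036,30); stat('grip'); down(*K,-85,.15,.2); stat('lift')
above(*S,-80.4,.15); down(*S,-80.4,.0462,.08); stat('put'); pause(.2); move_gripper(.075); down(*S,-80.4,.2,.25); stat('up')
above(.60,-.42,-45,.3)
im=snap('top3'); save('top3',im[140:340,180:520],2.3); print(read_time_s())
E
```

```text
at t 31.9 gap 0.0699 grip 0.0 F [ 0.5 -0.1  1.1] tcp [0.6102 0.1657 0.0202]
calc done t 34.4 gap 0.0752 grip 0.0 F [-0.8  0.4 -0.4] tcp [0.6073 0.1692 0.1985]
at clock t 37.4 gap 0.0749 grip 0.0 F [ 0.4  0.1 -0.1] tcp [ 0.6147 -0.1792  0.0457]
grip t 37.8 gap 0.0413 grip 31.2 F [-0.3  0.8  1.5] tcp [ 0.6146 -0.179   0.0455]
lift t 38.5 gap 0.0417 grip 30.8 F [-0.7  0.  -3. ] tcp [ 0.6133 -0.1782  0.1488]
put t 40.7 gap 0.0416 grip 30.8 F [ 0.4  0.2 -0.1] tcp [ 0.447  -0.2516  0.0467]
up t 42.1 gap 0.0749 grip 0.0 F [ 0.7  0.6 -0.5] tcp [ 0.4459 -0.2505  0.199 ]
43.1417
```

View pics/top3.png

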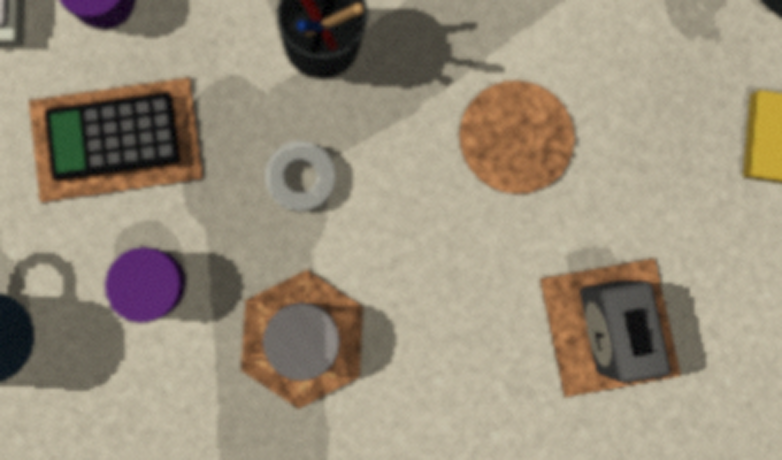

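The clock now stands on the square mat at (630,332) and the round mat at (518,137) is free. I fetch the jar, using a fresh fit of the bare round mat, then verify with the wrist camera.

```bash
cat >> arm.py <<'E'
def wlook(x,y,phi,n,z=.28):
    # put the wrist camera straight above (x,y)
    above(x,y,phi,z); T=np.array(camera_params('wrist')['camera_from_world']); c=-T[:3,:3].T@T[:3,3]
    above(*(2*np.array([x,y])-c[:2]),phi,z)
    P=camera_params('wrist'); im=read_camera('wrist'); np.save(n+'.npy',im)
    import pickle; pickle.dump(P,open(n+'.pkl','wb')); return im,P
E
python3 - <<'E'
from arm import *
im=np.load('top3.npy'); x,y,h=.609,-.178,.08
r=rect(im,x,y,.005,h); hsv=cv2.cvtColor(r,cv2.COLOR_RGB2HSV).astype(int)
hull,_=big((hsv[...,0]<22)&(hsv[...,1]>75)&(hsv[...,2]>40)); c,R=cv2.minEnclosingCircle(hull); M=cv2.moments(hull); c=(M['m10']/M['m00'],M['m01']/M['m00'])
D=w(c,x,y,h); print('round',D.round(4),R/2); assert np.hypot(*(D-[.609,-.178]))<.006
J=(.4402,.0084)
above(*J,1); down(*J,1,.047); move_gripper(.055,30); stat('grip'); down(*J,1,.2,.2); stat('lift')
above(*D,-16,.2); down(*D,-16,.0483,.08); stat('put'); pause(.2); move_gripper(.08); down(*D,-16,.2,.25); stat('up')
try:
    im,P=wlook(.52,-.21,-22,'w2',.30); save('w2',im)
except MotionError as e: print(e)
snap('top4'); print(read_time_s())
E
```

```text
round [ 0.609  -0.1785] 50.65268325805664
grip t 46.8 gap 0.0596 grip 31.7 F [-1.5  0.6  6.7] tcp [0.4406 0.0085 0.0476]
lift t 47.7 gap 0.059 grip 32.6 F [-0.2 -0.2 -1.8] tcp [0.439  0.0083 0.1988]
put t 50.8 gap 0.0591 grip 32.6 F [ 0.4 -1.2 -1.9] tcp [ 0.6094 -0.1786  0.0488]
up t 52.1 gap 0.0803 grip 0.0 F [ 0.2  0.6 -0.6] tcp [ 0.6081 -0.1778  0.1987]
53.1833
```

View pics/w2.png

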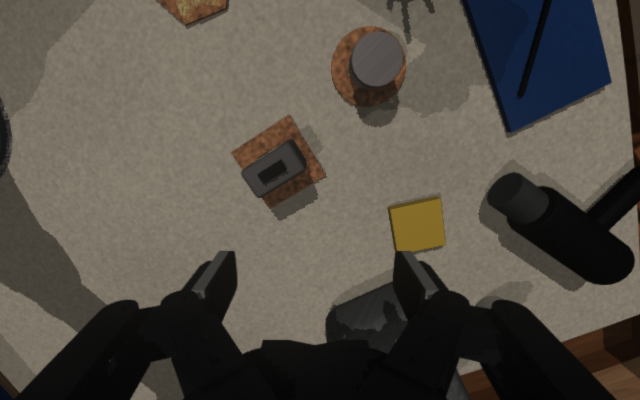

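The wrist view shows the clock on the square mat at (273,167), the jar on the round mat at (375,60) and the hex mat bare. Now the final numbers.

```bash
python3 - <<'E'
from arm import *
import pickle
P=pickle.load(open('w2.pkl','rb')); wi=np.load('w2.npy'); ti=np.load('top4.npy')
for nm,R in (('wrist',lambda x,y,z,h:wrect(wi,P,x,y,z,h)),('top',lambda x,y,z,h:rect(ti,x,y,z,h))):
    print(nm)
    def hs(r): v=cv2.cvtColor(r,cv2.COLOR_RGB2HSV).astype(int); return v[...,0],v[...,1],v[...,2]
    x,y,h=.4465,-.2514,.08
    r=R(x,y,.005,h);H,S,V=hs(r); fit(r,x,y,(H<22)&(S>75)&(V>40),h,'square')
    h=.026; r=R(x,y,.074,h); g=cv2.cvtColor(r,cv2.COLOR_RGB2GRAY); t=cv2.threshold(g,0,1,cv2.THRESH_BINARY_INV+cv2.THRESH_OTSU)[1]
    yy,xx=np.mgrid[:r.shape[0],:r.shape[1]]; fit(r,x,y,t.astype(bool),h,'bar')
    x,y,h=.609,-.178,.07
    r=R(x,y,.005,h);H,S,V=hs(r); hull,_=big((H<22)&(S>75)&(V>40)); c,Rr=cv2.minEnclosingCircle(hull); print('round',w(c,x,y,h).round(4),Rr/2)
    r=R(x,y,.059,.055); g=cv2.GaussianBlur(cv2.cvtColor(r,cv2.COLOR_RGB2GRAY),(5,5),1)
    C=cv2.HoughCircles(g,cv2.HOUGH_GRADIENT,1,200,param1=60,param2=12,minRadius=55,maxRadius=64); print('jar',w(C[0][0][:2],x,y,.055).round(4),C[0][0][2]/2)
x,y,h=.609,.168,.09; r=rect(ti,x,y,.02,h); H,S,V=hs(r); yy,xx=np.mgrid[:r.shape[0],:r.shape[1]]
fit(r,x,y,((V<55)&(S<110)&(abs(xx-180)<125)&(abs(yy-180)<75))|((H>40)&(H<85)&(S>60)),h,'calc top'); fit(r,x,y,(H>40)&(H<85)&(S>60),h,'green top')
print([ (n,np.round(ray('top',look_for('top',n)[0]['at'],z),3).tolist()) for n,z in (('mug',.04),('pen_pot',.05),('tape',.01))])
E
```

```text
wrist
square [ 0.4461 -0.251 ] [100.3 100.4] -80.7
bar [ 0.4472 -0.2589] [50.5 36. ] 180.0
round [ 0.6079 -0.1787] 50.16595458984375
jar [ 0.6092 -0.1772] 30.05
top
square [ 0.4465 -0.2512] [100.8 101.5] -80.6
bar [ 0.4471 -0.2509] [34.8 17.7] -171.1
round [ 0.6088 -0.1784] 50.552791595458984
jar [ 0.6088 -0.1782] 28.6
calc top [0.6094 0.1676] [ 60.2 105.5] -82.1
green top [0.6051 0.2047] [55.8 28.9] -171.5
[('mug', [[0.446, 0.272, 0.04]]), ('pen_pot', [[0.701, -0.011, 0.05]]), ('tape', [[0.585, 0.015, 0.01]])]
```

Everything is within about 1 mm, and the clock is squared to within about half a degree. The network's tape reading differs from the first one, so I check that in the picture.

```bash
python3 - <<'E'
from h import *
save('fin',np.hstack([np.load('top0.npy')[90:330,120:440],np.load('top4.npy')[90:330,120:440]]),1.25)
E
```

```text
(no output)
```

View pics/fin.png

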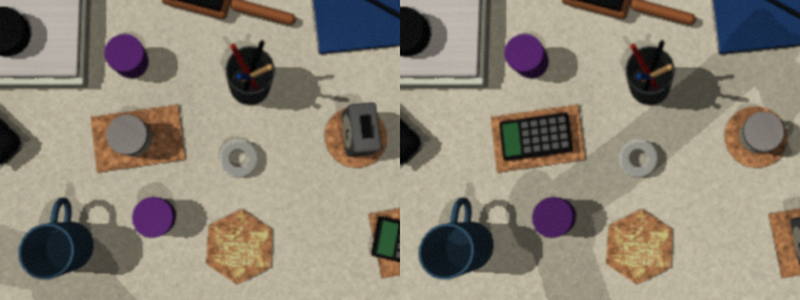

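The tape is at (240,157) before and (640,157) after, so with the 400 px panel offset it has not moved; neither have the mug and the pen pot. The hex mat is empty, so I hand the job in.

```bash
python3 -c "
from bench import *
print(sign_off(), read_time_s())"
```

```text
the job is handed in; nothing more can be done
the job is handed in; nothing more can be done
```

The job is handed in: the calculator, clock and jar are each centred on their own mats to within about 1–2 mm by the camera, the hex mat is empty again, nothing tipped over, and the mug, pen pot and tape were not moved.

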